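Level the spice riser with a torpedo level

TASK

Set the spirit level on the wooden spice riser, lengthwise in the black outline, and let go of it; then turn the riser's levelling foot by its black bar knob until the bubble stands between the two black lines, and let go of the knob. Finish by pressing the level down with the fingertips on its red end pad, with a light steady push of about 10 N, and keep pressing: the program ends while the level is held down like this and the bubble is still centred. Leave the jars and the tea box standing where they are.

Things in the scene. Friction and masses are not known exactly. Their poses are not given: they have to be found in the camera images.
- level: Loose yellow spirit level, 160 x 27 x 38 mm high, about 0.3 kg, starts upright on the worktop. Origin: centre of its underside; x along its length to the end with the red pad, z up. Grasp its middle across the 27 mm; it is solid up to 26 mm, above that is the green vial (x +-42 mm), which needs no touching. It may lie either way round in the outline.
- level_pad (a point): Centre of the top of the rigid red pad (30 x 22 mm) on the level, 58 mm from the level's middle along its +x, 41 mm above its underside. Axes as the level.
- bubble (a joint): Place (m) of the pale 18 mm bubble in the green vial along the level's +x; 0 = centre, +-0.030 = ends. It runs to the higher end, 0.40 m per rad of tilt, and settles in about 0.5 s. The two black lines have their inner edges 13.6 mm from the middle, so the bubble is between them within +-4 mm.
- rest (a point): Middle of the black outline (180 x 47 mm) on the top of the riser's board (370 x 130 x 14 mm, top about 62 mm above the worktop when level). y along the board away from the knob, x across it, z up; tilts with the board, which is hinged 120 mm from here along +y; the knob axis is 190 mm along -y. At the start the knob end is low by 0.02 to 0.056 rad.
- knob_grip (a point): Centre of the levelling foot's black bar knob: bar 46 long x 14 wide x 28 mm high, centre 110 (+-3) mm above the worktop, top 14 mm higher. x along the bar (to the end with the white mark), z up. The axis is vertical (within 0.01 rad) through this point; the knob turns but does not rise. Grasp from above across the 14 mm.
- foot_knob (a joint): Turn of the knob (rad), growing clockwise from above, stops at +-1.5; stiff (0.2 Nm), stays where left. Clockwise raises the knob end of the board: 0.04 rad per rad, bubble 16 mm per rad towards the knob end. Starts at -1.15 to -0.75. Level is not exactly at 0 but differs each time, so go by the bubble: 0.5 to 1.4 rad clockwise is needed.
- riser_board: The riser's wooden board; its origin lies on its hinge axis at the trestle end, 120 mm along the board and 16 mm below point rest; y runs along the board away from the knob, z up.
- jar_red: Bystander: small squat spice jar with a dark red lid, 54 mm across, 58 mm high; origin under its centre.
- jar_blue: Bystander: spice jar with a blue lid, 46 mm across, 84 mm high; origin under its centre.
- tea_box: Bystander: red tea tin, 62 x 107 x 90 mm; origin under its centre.
- jar_green: Bystander: spice jar with a green lid, 46 mm across, 106 mm high; origin under its centre.

How it is judged:
By the outcome, as a careful person would: the job done as asked, in the order asked, and still so for the second after the job is handed in, while the arm keeps its last pose, push and grip.
It also fails if it takes over 58 s, if anything falls off the work surface, if the arm or the gripper's body presses on something with over 40 N, if the wrist force passes 120 N, or if a joint passes its speed limit or range.

ROBOT

A 7-joint arm with a two-finger parallel gripper is mounted at the origin on a cart in front of the work surface, level with it; the furniture and walls round the work are solid. World frame = base frame: x ahead of the robot, y to its left, z up, the work surface at z = 0. Lengths are in m, angles in rad, forces in N, time in s.
With the tool pointing down it reaches from about 0.4 to 0.85 m from the base axis. Payload 10.4 kg.
Tool frame: the origin (TCP) lies on the centre line of the jaws, within the pads' length; the fingertips stand 11 mm ahead of it and the grasp point (between the pads) lies 8 mm behind it (tip_reach is the distance from the TCP to the fingertips, in m); z points along the fingers, y is the line along which they close (so a half turn about z gives the same grasp; the last joint's range is limited). The gripper opens to 85 mm and grips with 20 to 120 N. Pads are 22 mm wide; open, the fingers measure 114 mm over their backs; the gripper's body (76 mm by 85 mm) begins 54 mm behind the grasp point. The pads swing forward as they close: fully open they stand 13 mm farther back than shut.
Start: joints at [-1.28, 0.332, -0.065, 1.46, 0.022, 1.35, -0.088], TCP at [0.193, 0.595, 0.242] pointing down, gripper open.
Joint ranges: [-2.6, 2.6], [-0.5, 2.12], [-1.47, 1.34], [0.16, 2.42], [-1.27, 4.41], [0.06, 2.06], [-2.6, 2.6]. Speed limits (rad/s): [2.22, 2.22, 2.79, 2.79, 3.14, 3.14, 3.14].

INTERFACE

Orientations are given as a unit quaternion [x, y, z, w].
In Python, from workcell import get_obs, camera, hand_in, tip_reach gives the robot as it stands. The module is installed in compiled form; this text tells all that it offers.
- The arm moves only by the tool move_arm, never from a script. Its argument "plan" is a list of rows, each an object with "delta_pos": the shift along the tool's x, y, z in normalised numbers (1 is 500 mm), a list of three; "turn": the turn, a rotation vector about the tool's x, y, z in normalised numbers (1 is pi rad), a list of three; "fingers": the closure, from 0 (fully open) to 1 (shut). A call has 1 to 12 rows; each row is the pose to reach, as a shift and turn from the pose commanded when the call began, along the tool's axes at that moment; what a row does not reach only later rows make up. A row lasts 1/8 s, in which the tool goes at most 62.5 mm and 10.7 degrees, less where a joint would pass 70% of its speed; a pose out of reach is approached as far as the arm can. A shift or turn number past 1, either way, is cut back to 1. A call with a gripper value outside its range is refused whole. The fingers move at their own pace and stop on an object; "force" is the grip in N (left out, the last holds). Time passes only in rows, so rows that repeat a pose let the fingers close. It gives the time, the measured TCP pose, the force, the opening and the grip force at its end, in the units of the state.
- get_obs(): the state, without advancing time (a new reading comes with each control period).
- camera(name): name is "scene" or "side" or "wrist"; returns a dict with "color" (384x512x3 uint8, red, green, blue), "range_z" (384x512 float32, m along the optical axis (not along the pixel's ray), 0 where there is no reading), "fx", "fy", "cx", "cy" (pixels), "R" (3x3) and "t" (3): a world point X has camera coordinates R X + t; the wrist camera has in their place "tool_from_camera" (4x4, takes a point from camera to tool coordinates, whose origin is the TCP and whose axes are the flange's). Camera axes: x right, y down, z forward; pixel columns grow to the right and rows downward; lengths in m; the calibration is good to about 2 mm. The wrist camera is an equidistant fisheye: a pixel r from the principal point sees the ray r / f radians off the axis. A picture is of the moment at which its call begins: read the wrist's pose just before it.
- hand_in(): hands the job in; it is judged then, once.
The state is a dict: "clock": time; "joint_pos": joint angles; "joint_velocities": joint speeds; "tau": joint torques, N m; "position": TCP position; "ee_rot": TCP orientation; "ft_force": force on the tool from outside, world axes, zero at the start; "torque": the same for the moment, N m; "grip_width": opening from 0.0 (shut) to 1.0 (fully open); "grasp_force": force on a finger pad.
Only numpy, scipy, OpenCV 4.12 (cv2) and the standard library are available. Lean on these libraries where they do the work, as an engineer would, in place of code of your own. Each camera call takes 0.05 s, during which the arm holds its last target. There are 200 camera calls.

## Working session

There is one attempt and no reset: what is moved stays moved. The work goes in short steps, Python scripts to look and compute and a tool call to move; the robot and the scene stay as the last step left them, time stands still between calls to the robot, and variables do not carry over. Pictures are saved under pics/ and viewed, at most 10 in all, crops included, and the job is handed in when it is done.

Besides the shell and the picture viewer there is one more tool, called after "Request:" by a JSON object that holds its "name" and its "arguments". move_arm: Moves the arm, as the interface text tells. Its arguments: {"type":"object","properties":{"plan":{"type":"array","items":{"type":"object","properties":{"delta_pos":{"type":"array","items":{"type":"number"}},"turn":{"type":"array","items":{"type":"number"}},"fingers":{"type":"number"}}}},"force":{"type":"number"}},"required":["plan"]}

```bash
mkdir -p pics
cat > h.py <<'E'
import numpy as np, cv2
from workcell import get_obs, camera, hand_in, tip_reach
from scipy.spatial.transform import Rotation as R
def P(c,u,v,z=None,h=None):
    d=np.array([(u-c['cx'])/c['fx'],(v-c['cy'])/c['fy'],1.]); Rt=np.array(c['R']); t=np.array(c['t'])
    o=-Rt.T@t; w=Rt.T@d
    if h is not None: return o+w*(h-o[2])/w[2]
    if z is None: z=np.median(c['range_z'][int(v)-1:int(v)+2,int(u)-1:int(u)+2])
    return o+w*z
def save(c,n,crop=None,s=1):
    im=c['color'][:,:,::-1]
    if crop: im=im[crop[1]:crop[3],crop[0]:crop[2]]
    cv2.imwrite('pics/'+n,cv2.resize(im,None,fx=s,fy=s,interpolation=cv2.INTER_CUBIC))
E
python3 - <<'E'
from h import *
import pickle
print(get_obs(),tip_reach)
for n in('scene','side'):
    c=camera(n); pickle.dump(c,open(n+'0.pkl','wb')); save(c,n+'0.png',s=1.5)
    print(n,c['fx'],c['R'],c['t'])
E
```

```text
{'clock': 0.0, 'joint_pos': array([-1.27961522,  0.33288366, -0.06468947,  1.46097555,  0.02156405,
        1.34992338, -0.08848372]), 'joint_velocities': array([ 0.00169825,  0.00010588, -0.00084706, -0.00053967, -0.00158735,
       -0.00056503,  0.00018908]), 'tau': array([-2.20717761e-04, -6.25449586e+01,  4.89910331e-02, -3.91602302e+01,
        1.61222764e-02,  1.00458812e-02, -1.65946079e-05]), 'position': array([0.19279325, 0.59411764, 0.24149219]), 'ee_rot': array([ 1.56237720e-01,  9.87719199e-01, -7.41778887e-04, -9.71070184e-05]), 'ft_force': array([-0.44614072, -0.00480953,  0.05727794]), 'torque': array([ 0.01697584,  0.00804036, -0.00562672]), 'grasp_force': 0.0, 'grip_width': 0.9977626627331009} 0.011
scene 497.5760829947251 [[ 0.24024929 -0.97062267  0.01311164]
 [-0.51432193 -0.13873761 -0.84630067]
 [ 0.82325769  0.19657953 -0.53254414]] [-0.1959427   0.35508297  1.19731117]
side 370.4213728378183 [[ 0.91176175 -0.41065097 -0.00750242]
 [-0.19118828 -0.40818382 -0.89265504]
 [ 0.36350729  0.8153231  -0.45067805]] [-0.57719228  0.17469508  0.9870192 ]
```

View pics/scene0.png

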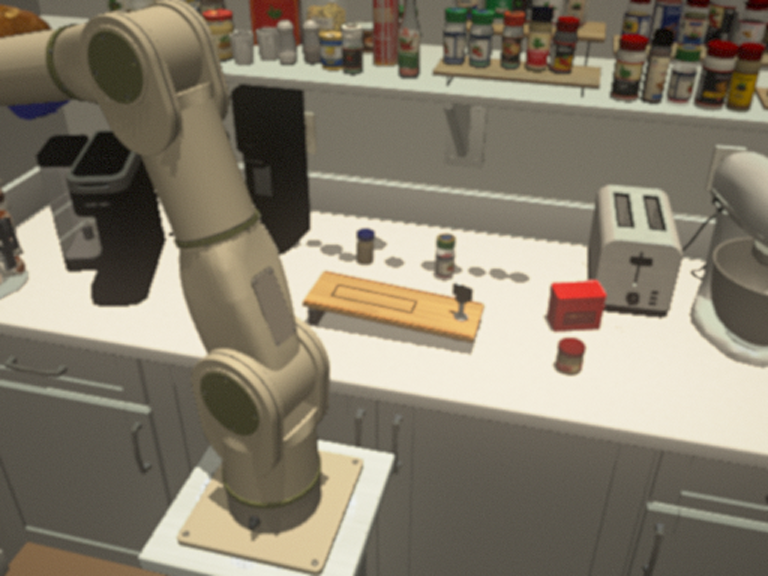

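View pics/side0.png

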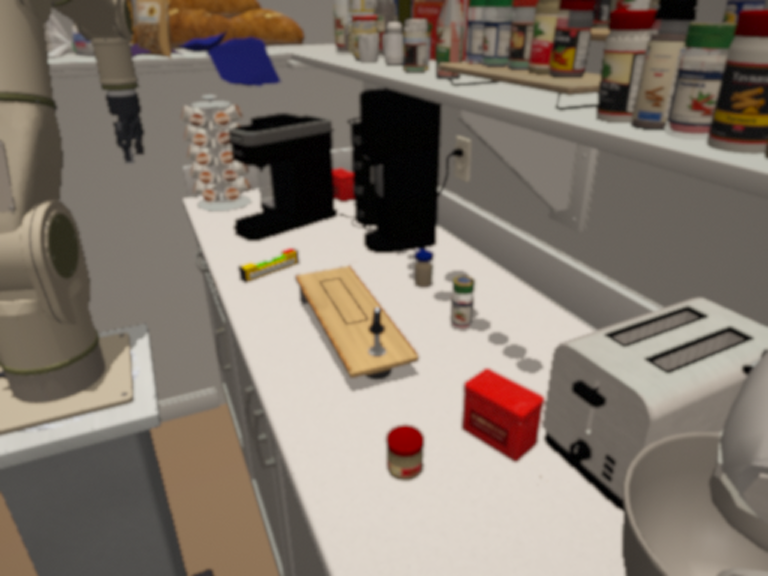

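The level is seen only by the side camera, at about (270,264) in the enlarged picture, because the arm hides it from the scene camera. The board spans (300,270)–(415,360) in the side view, with the knob at (377,320). Next I'll enlarge this area.

Run:
```python
from h import *
import pickle
s=pickle.load(open('side0.pkl','rb'));c=pickle.load(open('scene0.pkl','rb'))
a=cv2.resize(s['color'][155:255,150:285,::-1],None,fx=5.9,fy=5.9,interpolation=cv2.INTER_CUBIC)
cv2.imwrite('pics/side1.png',a)
a=cv2.resize(c['color'][175:240,195:330,::-1],None,fx=5.9,fy=5.9,interpolation=cv2.INTER_CUBIC)
cv2.imwrite('pics/scene1.png',a)
```

```text
(no output)
```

View pics/side1.png

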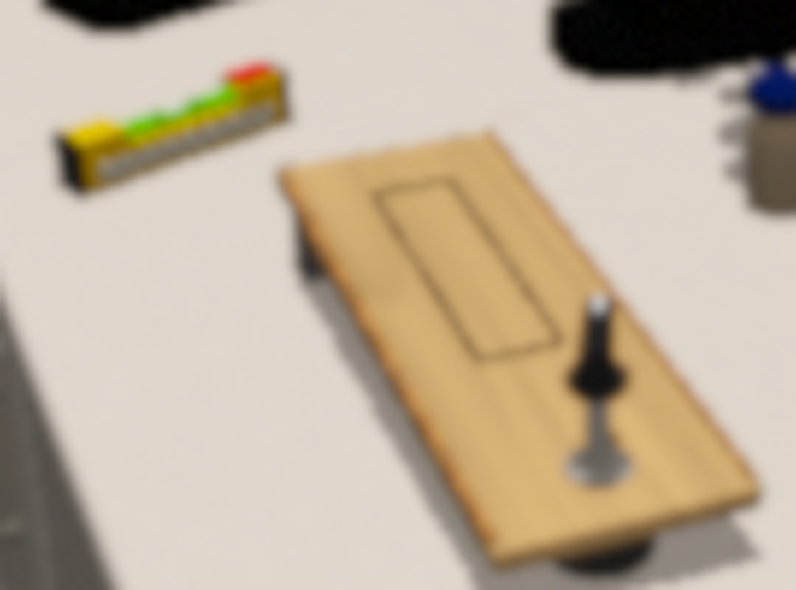

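View pics/scene1.png

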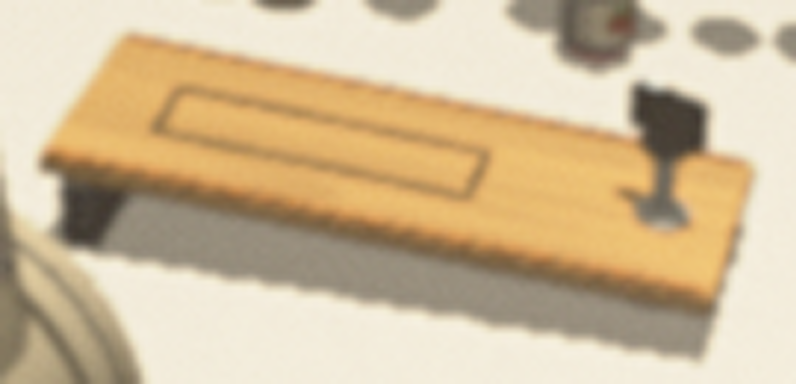

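Side crop: level from (82,190) to (288,118) with the red pad at (250,74). The outline corners are (375,190), (455,178), (560,342) and (483,360), and the knob sits at (598,340) with its white mark facing the camera. The scene crop agrees: outline (185,88), (490,152), (470,197), (153,130).

Run:
```python
from h import *
import pickle
np.set_printoptions(precision=4,suppress=True)
s=pickle.load(open('side0.pkl','rb'));c=pickle.load(open('scene0.pkl','rb'))
S=lambda u,v,h=None:P(s,150+u/5.9-.4,155+v/5.9-.4,h=h)
C=lambda u,v,h=None:P(c,195+u/5.9-.4,175+v/5.9-.4,h=h)
print('level bottoms',S(82,192,0),S(288,118,0))
print('pad',S(250,74,.041),S(250,74))
print('left yellow top ctr',S(98,136,.038),S(98,136))
for f,q in((S,[(375,190),(455,178),(560,342),(483,360)]),(C,[(185,88),(490,152),(470,197),(153,130)])):
    a=np.array([f(*p) for p in q]);b=np.array([f(*p,h=.057) for p in q]); print(a,'\n',b,a.mean(0),b.mean(0))
print('board corners S',*[S(u,v,.06) for u,v in((280,168),(490,130),(760,490),(495,550))])
print('board corners C',*[C(u,v,.06) for u,v in((125,38),(752,165),(712,300),(45,160))])
print('knob',S(598,300,.124),S(598,300),C(668,92),C(668,92,.124),'C sides',C(637,110,.11),C(705,125,.11))
print('knob base',S(598,470),C(662,212))
```

```text
level bottoms [0.3814 0.2636 0.    ] [0.5269 0.3155 0.    ]
pad [0.5015 0.3032 0.041 ] [0.5018 0.3042 0.0406]
left yellow top ctr [0.3943 0.2573 0.038 ] [0.3953 0.2633 0.0352]
[[ 0.5118  0.077   0.058 ]
 [ 0.5576  0.0736  0.0573]
 [ 0.5469 -0.105   0.0489]
 [ 0.5065 -0.1045  0.0486]] 
 [[ 0.5124  0.0789  0.057 ]
 [ 0.5578  0.0743  0.057 ]
 [ 0.5418 -0.1178  0.057 ]
 [ 0.5018 -0.1179  0.057 ]] [ 0.5307 -0.0148  0.0532] [ 0.5285 -0.0206  0.057 ]
[[ 0.5541  0.0677  0.0591]
 [ 0.5498 -0.1076  0.0494]
 [ 0.508  -0.1061  0.0472]
 [ 0.5113  0.0724  0.0575]] 
 [[ 0.5572  0.0688  0.057 ]
 [ 0.5387 -0.1099  0.057 ]
 [ 0.4942 -0.1091  0.057 ]
 [ 0.512   0.0727  0.057 ]] [ 0.5308 -0.0184  0.0533] [ 0.5255 -0.0194  0.057 ]
board corners S [0.4709 0.1224 0.06  ] [0.5962 0.1196 0.06  ] [ 0.5699 -0.2751  0.06  ] [ 0.4504 -0.2679  0.06  ]
board corners C [0.5944 0.1165 0.06  ] [ 0.5585 -0.2495  0.06  ] [ 0.4329 -0.2478  0.06  ] [0.465  0.1177 0.06  ]
knob [ 0.5286 -0.1971  0.124 ] [ 0.5311 -0.1913  0.1205] [ 0.5275 -0.2057  0.1184] [ 0.5188 -0.2069  0.124 ] C sides [ 0.5192 -0.1913  0.11  ] [ 0.5143 -0.2278  0.11  ]
knob base [ 0.52   -0.2141  0.0473] [ 0.5165 -0.2084  0.0502]
```

```bash
cat >> h.py <<'E'
def cloud(c):
    z=c['range_z']; v,u=np.mgrid[:z.shape[0],:z.shape[1]]
    X=np.stack([(u-c['cx'])/c['fx']*z,(v-c['cy'])/c['fy']*z,z],-1)
    return (X-np.array(c['t']))@np.array(c['R'])
E
python3 - <<'E'
from h import *
import pickle
np.set_printoptions(precision=4,suppress=True)
s=pickle.load(open('side0.pkl','rb'));X=cloud(s)
m=np.zeros(X.shape[:2],bool); m[163:190,157:202]=1
for lo,hi in((.008,.06),(.032,.06)):
    p=X[m&(X[...,2]>lo)&(X[...,2]<hi)]
    r=cv2.minAreaRect((p[:,:2]*1000).astype(np.float32)); print(len(p),r,p[:,2].max(),p.mean(0))
    print(p[p[:,0].argmin()],p[p[:,0].argmax()])
print('table',np.median(X[m&(X[...,2]<.006)],0))
for n,f in(('side0.pkl',(230,270,195,235)),('scene0.pkl',(280,330,180,215))):
    c=pickle.load(open(n,'rb'));Y=cloud(c)
    k=np.zeros(Y.shape[:2],bool);k[f[2]:f[3],f[0]:f[1]]=1
    p=Y[k&(Y[...,2]>.095)&(Y[...,2]<.13)]; print('knob',len(p),p.mean(0),p.min(0),p.max(0),cv2.minAreaRect((p[:,:2]*1000).astype(np.float32)))
E
```

```text
393 ((479.4752502441406, 200.26220703125), (161.01632690429688, 220.67959594726562), 19.200162887573242) 0.05978524274787181 [0.4449 0.2781 0.0263]
[0.3689 0.2729 0.0151] [0.5258 0.3089 0.0307]
133 ((479.06817626953125, 199.35018920898438), (160.24595642089844, 220.26519775390625), 18.637466430664062) 0.05978524274787181 [0.4482 0.2731 0.038 ]
[0.3691 0.2785 0.0366] [0.5253 0.3054 0.0363]
table [ 0.4535  0.3601 -0.0002]
knob 107 [ 0.5181 -0.2171  0.1123] [ 0.5064 -0.2318  0.0951] [ 0.5345 -0.1898  0.1234] ((519.8816528320312, -210.6407012939453), (43.708290100097656, 25.405643463134766), 82.47567749023438)
knob 134 [ 0.5155 -0.207   0.1101] [ 0.5015 -0.2282  0.0951] [ 0.5309 -0.1854  0.1254] ((515.9652709960938, -206.06320190429688), (44.303672790527344, 25.59454917907715), 81.24752807617188)
```

Careful with the scale: shifts go in shares of 500 mm and turns go in shares of pi rad. That gives: -0.338 m / 0.5 = -0.676, -0.218 m / 0.5 = -0.436, 2.49 rad / 3.1416 = 0.7926.

Request:
{"name": "move_arm", "arguments": {"plan": [{"delta_pos": [-0.676, -0.436, 0], "turn": [0, 0, 0.7926], "fingers": 0}, {"delta_pos": [-0.676, -0.436, 0], "turn": [0, 0, 0.7926], "fingers": 0}, {"delta_pos": [-0.676, -0.436, 0], "turn": [0, 0, 0.7926], "fingers": 0}, {"delta_pos": [-0.676, -0.436, 0], "turn": [0, 0, 0.7926], "fingers": 0}, {"delta_pos": [-0.676, -0.436, 0], "turn": [0, 0, 0.7926], "fingers": 0}, {"delta_pos": [-0.676, -0.436, 0], "turn": [0, 0, 0.7926], "fingers": 0}, {"delta_pos": [-0.676, -0.436, 0], "turn": [0, 0, 0.7926], "fingers": 0}, {"delta_pos": [-0.676, -0.436, 0], "turn": [0, 0, 0.7926], "fingers": 0}, {"delta_pos": [-0.676, -0.436, 0], "turn": [0, 0, 0.7926], "fingers": 0}, {"delta_pos": [-0.676, -0.436, 0], "turn": [0, 0, 0.7926], "fingers": 0}, {"delta_pos": [-0.676, -0.436, 0], "turn": [0, 0, 0.7926], "fingers": 0}, {"delta_pos": [-0.676, -0.436, 0], "turn": [0, 0, 0.7926], "fingers": 0}]}}

```text
clock: 1.6
position: [0.4469, 0.2827, 0.242]
ee_rot: [0.959, 0.282, -0.0, 0.0]
ft_force: [0.1, 0.8, -0.8]
grip_width: 0.996
grasp_force: 0.0
```

```bash
cat >> h.py <<'E'
np.set_printoptions(precision=4,suppress=True)
def W(c,o,u,v,z=None,h=None):
    """wrist fisheye pixel -> world, at height h or optical-axis range z"""
    x,y=(u-c['cx'])/c['fx'],(v-c['cy'])/c['fy']; th=np.hypot(x,y); k=np.tan(th)/th if th>1e-9 else 1.
    d=np.array([x*k,y*k,1.]); T=np.array(c['tool_from_camera']); Q=R.from_quat(o['ee_rot']).as_matrix()
    p0=o['position']+Q@T[:3,3]; w=Q@T[:3,:3]@d
    if h is not None: return p0+w*(h-p0[2])/w[2]
    if z is None: z=np.median(c['range_z'][int(v)-1:int(v)+2,int(u)-1:int(u)+2])
    return p0+w*z
def go(pos,yang,tilt=(0,0,0)):
    """deltas to TCP pos, tool down with tool-y at world angle yang (deg), then world rotvec tilt"""
    o=get_obs(); Q=R.from_quat(o['ee_rot']); a=np.radians(yang); y=np.array([np.cos(a),np.sin(a),0]); z=np.array([0,0,-1.])
    T=R.from_rotvec(tilt)*R.from_matrix(np.stack([np.cross(y,z),y,z],1))
    print('delta',Q.inv().apply(np.array(pos)-o['position']),'turn',(Q.inv()*T).as_rotvec())
E
python3 - <<'E'
from h import *
import pickle
o=get_obs();c=camera('wrist');pickle.dump((c,o),open('w0.pkl','wb'));save(c,'w0.png',s=1.5);print(c['fx'],c['cx'],c['cy'],c['tool_from_camera'])
E
```

```text
297.3186396354542 257.3771786593463 190.14197328224898 [[-0.0007 -0.9495 -0.3138  0.0808]
 [ 1.     -0.0009  0.0004 -0.0007]
 [-0.0006 -0.3138  0.9495 -0.1307]
 [ 0.      0.      0.      1.    ]]
```

View pics/w0.png

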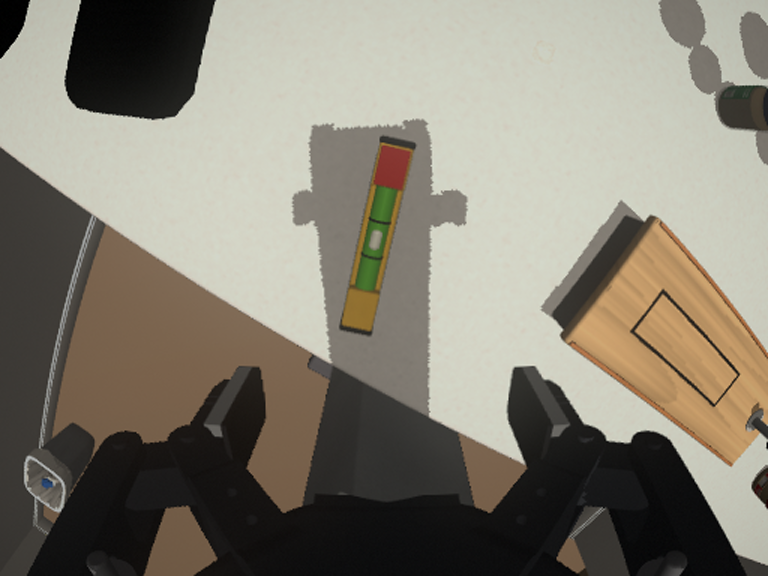

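The wrist picture shows the level upright: red pad at (395,168), plain end at (361,311), bubble at (375,239). The board is at the right, with the outline clear.

Run:
```python
from h import *
import pickle
c,o=pickle.load(open('w0.pkl','rb'))
w=lambda u,v,h:W(c,o,u/1.5-.17,v/1.5-.17,h=h)
pad=w(395,168,.041);a=w(399.5,140,.038);b=w(356,331,.038);print(pad,a,b,np.linalg.norm(a-b))
d=(a-b)[:2];ang=np.degrees(np.arctan2(d[1],d[0]));m=(a+b)/2;print('mid',m,ang,'pad dist',np.linalg.norm((pad-m)[:2]))
q=[(665,291),(632,332),(715,405),(740,373)]
q=np.array([w(u,v,h) for (u,v),h in zip(q,(.058,.058,.0488,.0488))]);print(q,q.mean(0))
go([m[0],m[1],.10],ang-90); go([m[0],m[1],.016],ang-90)
```

```text
[0.5024 0.3113 0.041 ] [0.5217 0.3198 0.038 ] [0.3747 0.2666 0.038 ] 0.15632859508075395
mid [0.4482 0.2932 0.038 ] 19.901259774389576 pad dist 0.05708038990753305
[[ 0.5526  0.0655  0.058 ]
 [ 0.5062  0.0684  0.058 ]
 [ 0.503  -0.1096  0.0488]
 [ 0.5482 -0.1102  0.0488]] [ 0.5275 -0.0214  0.0534]
delta [ 0.0068 -0.0082  0.142 ] turn [0.0001 0.0006 0.2146]
delta [ 0.0068 -0.0082  0.226 ] turn [0.0001 0.0006 0.2146]
```

To row units: 0.15 m / 0.5 = 0.3, 0.12 m / 0.5 = 0.24, 0.215 rad / 3.1416 = 0.0684.

Request:
{"name": "move_arm", "arguments": {"plan": [{"delta_pos": [0.0136, -0.012, 0.12], "turn": [0, 0, 0.0684], "fingers": 0}, {"delta_pos": [0.0136, -0.012, 0.24], "turn": [0, 0, 0.0684], "fingers": 0}, {"delta_pos": [0.0136, -0.012, 0.3], "turn": [0, 0, 0.0684], "fingers": 0.3}, {"delta_pos": [0.0136, -0.012, 0.3], "turn": [0, 0, 0.0684], "fingers": 0.3}]}}

```text
clock: 2.15
position: [0.4481, 0.2905, 0.0902]
ee_rot: [0.983, 0.182, -0.002, 0.001]
ft_force: [0.7, -0.0, 0.5]
grip_width: 0.7
grasp_force: 0.0
```

Run:
```python
from h import *
import pickle
o=get_obs();c=camera('wrist');pickle.dump((c,o),open('w1.pkl','wb'));save(c,'w1.png',s=1.5);print(o['position'],o['ee_rot'],o['grip_width'])
```

```text
[0.4481 0.2905 0.0902] [ 0.9834  0.1816 -0.002   0.0013] 0.700317361083008
```

View pics/w1.png

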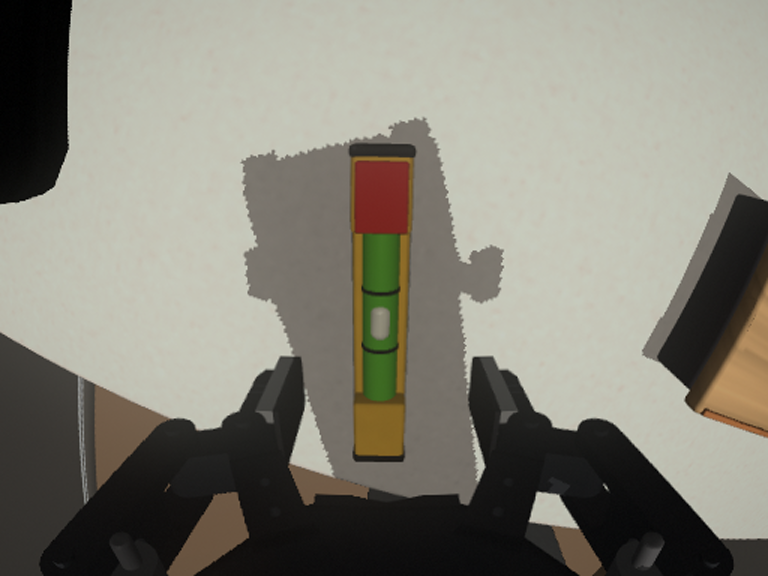

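The level lies straight between the open fingers: pad at (382,198), plain end at (379,458).

Run:
```python
from h import *
import pickle
c,o=pickle.load(open('w1.pkl','rb'))
w=lambda u,v,h:W(c,o,u/1.5-.17,v/1.5-.17,h=h)
Q=R.from_quat(o['ee_rot'])
for u,v,h in((382,198,.041),(382,161,.041),(382,234,.041),(382,146,.038),(379,459,.038),(380,323,.036)):
    p=w(u,v,h);print(p,Q.inv().apply(p-o['position']))
```

```text
[0.5017 0.3134 0.041 ] [ 0.0584 -0.0024  0.0489]
[0.5157 0.3187 0.041 ] [ 0.0734 -0.0023  0.0489]
[0.4877 0.3081 0.041 ] [ 0.0435 -0.0024  0.049 ]
[0.5213 0.3209 0.038 ] [ 0.0795 -0.0024  0.0519]
[0.375  0.2673 0.038 ] [-0.0764 -0.0046  0.0525]
[0.4483 0.2942 0.036 ] [ 0.0017 -0.0035  0.0542]
```

Request:
{"name": "move_arm", "arguments": {"plan": [{"delta_pos": [0.002, -0.006, 0.1], "turn": [0, 0, 0], "fingers": 0.3}, {"delta_pos": [0.002, -0.006, 0.148], "turn": [0, 0, 0], "fingers": 0.3}, {"delta_pos": [0.002, -0.006, 0.148], "turn": [0, 0, 0], "fingers": 0.4}, {"delta_pos": [0.002, -0.006, 0.148], "turn": [0, 0, 0], "fingers": 0.9}, {"delta_pos": [0.002, -0.006, 0.148], "turn": [0, 0, 0], "fingers": 0.9}, {"delta_pos": [0.002, -0.006, 0.148], "turn": [0, 0, 0], "fingers": 0.9}, {"delta_pos": [0.002, -0.006, 0.148], "turn": [0, 0, 0], "fingers": 0.9}], "force": 40}}

```text
clock: 3.08
position: [0.4508, 0.2957, 0.0206]
ee_rot: [0.984, 0.18, 0.002, -0.001]
ft_force: [-0.8, -1.2, 7.5]
grip_width: 0.298
grasp_force: 40.3
```

To row units: -0.14 m / 0.5 = -0.28, -0.09 m / 0.5 = -0.18.

Request:
{"name": "move_arm", "arguments": {"plan": [{"delta_pos": [0, 0, -0.06], "turn": [0, 0, 0], "fingers": 0.9}, {"delta_pos": [0, 0, -0.18], "turn": [0, 0, 0], "fingers": 0.9}, {"delta_pos": [0, 0, -0.28], "turn": [0, 0, 0], "fingers": 0.9}, {"delta_pos": [0, 0, -0.28], "turn": [0, 0, 0], "fingers": 0.9}]}}

```text
clock: 3.58
position: [0.4515, 0.2961, 0.1634]
ee_rot: [0.984, 0.18, 0.004, -0.003]
ft_force: [0.4, -0.4, -3.8]
grip_width: 0.29
grasp_force: 40.7
```

Run:
```python
from h import *
o=get_obs();print(o['position'],o['ft_force'],o['grip_width'],o['grasp_force'])
go([.5285,-.019,.18],-1.7)
```

```text
[0.4515 0.2961 0.1634] [ 0.4217 -0.3788 -3.8165] 0.29033411010074855 40.69493114948273
delta [-0.0397  0.3219 -0.0181] turn [ 0.0014 -0.0092 -1.1785]
```

To row units: 0.322 m / 0.5 = 0.644, 0.29 m / 0.5 = 0.58, -1.18 rad / 3.1416 = -0.3756.

Request:
{"name": "move_arm", "arguments": {"plan": [{"delta_pos": [-0.008, 0.06, -0.04], "turn": [0, 0, -0.0382], "fingers": 0.9}, {"delta_pos": [-0.02, 0.14, -0.06], "turn": [0, 0, -0.0859], "fingers": 0.9}, {"delta_pos": [-0.03, 0.23, -0.06], "turn": [0, 0, -0.1337], "fingers": 0.9}, {"delta_pos": [-0.04, 0.32, -0.06], "turn": [0, 0, -0.1814], "fingers": 0.9}, {"delta_pos": [-0.05, 0.41, -0.06], "turn": [0, 0, -0.2292], "fingers": 0.9}, {"delta_pos": [-0.06, 0.5, -0.06], "turn": [0, 0, -0.2769], "fingers": 0.9}, {"delta_pos": [-0.07, 0.58, -0.06], "turn": [0, 0, -0.3247], "fingers": 0.9}, {"delta_pos": [-0.08, 0.644, -0.06], "turn": [0, -0.0032, -0.3756], "fingers": 0.9}, {"delta_pos": [-0.08, 0.644, -0.06], "turn": [0, -0.0032, -0.3756], "fingers": 0.9}, {"delta_pos": [-0.08, 0.644, -0.06], "turn": [0, -0.0032, -0.3756], "fingers": 0.9}]}}

```text
clock: 4.82
position: [0.5258, -0.0199, 0.1878]
ee_rot: [0.717, 0.697, -0.005, 0.0]
ft_force: [0.1, 0.8, -2.7]
grip_width: 0.292
grasp_force: 40.6
```

Run:
```python
from h import *
import pickle
o=get_obs();c=camera('wrist');pickle.dump((c,o),open('w2.pkl','wb'));save(c,'w2.png',s=1.56);print(o['position'],o['ee_rot'],o['grip_width'],o['ft_force'])
s=camera('scene');pickle.dump(s,open('scene2.pkl','wb'))
```

```text
[ 0.5258 -0.0199  0.1878] [ 0.7173  0.6967 -0.0048  0.0004] 0.29168487546948607 [ 0.0773  0.7528 -2.6566]
```

View pics/w2.png

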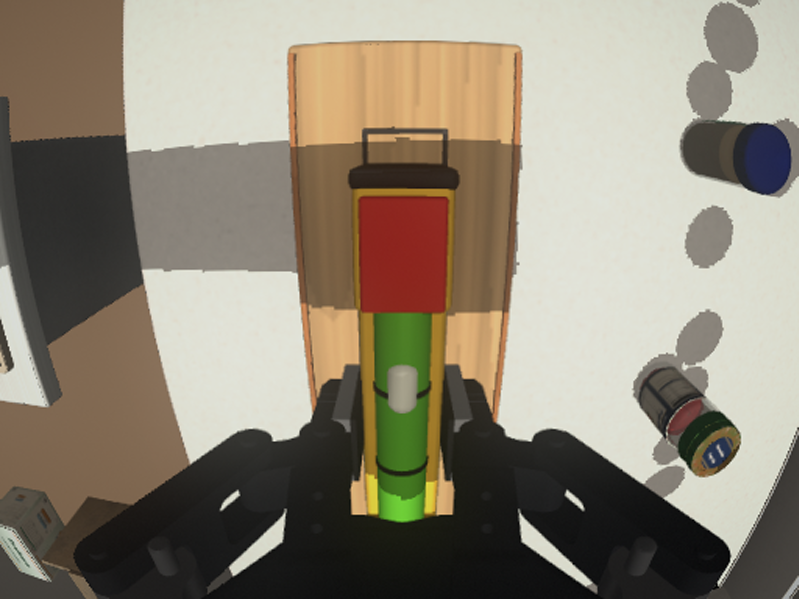

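The held level shows its pad at (403,254). Past it the far outline line runs from (363,130) to (447,130), and the board's end corners are at (289,46) and (521,45).

Run:
```python
from h import *
import pickle
c,o=pickle.load(open('w2.pkl','rb'))
w=lambda u,v,h=None:W(c,o,u/1.56-.17,v/1.56-.17,h=h)
Q=R.from_quat(o['ee_rot']); Q0=Q.as_matrix();print(Q0)
for u,v in((403,254),(403,200),(403,308),(390,254),(420,254)):
    p=w(u,v);print('pad',p,Q.inv().apply(p-o['position']))
for u,v in((363,130),(447,130)): print('outl',w(u,v),w(u,v,.058))
for u,v in((291,48),(519,47)): print('brd',w(u,v),w(u,v,.062))
for u,v in((330,330),(330,80),(480,330),(480,80)): print('surf',w(u,v))
```

```text
[[ 0.0292  0.9996 -0.0064]
 [ 0.9995 -0.0292 -0.0072]
 [-0.0074 -0.0062 -1.    ]]
pad [0.5277 0.0357 0.207 ] [ 0.0555  0.0002 -0.0197]
pad [0.5281 0.049  0.2063] [ 0.0688  0.0002 -0.019 ]
pad [0.5273 0.0217 0.2071] [ 0.0415  0.0002 -0.0197]
pad [0.5246 0.0359 0.2072] [ 0.0556 -0.003  -0.0198]
pad [0.5319 0.0356 0.207 ] [ 0.0555  0.0043 -0.0196]
outl [0.5064 0.0716 0.0604] [0.5062 0.0717 0.058 ]
outl [0.5522 0.0703 0.0599] [0.5524 0.0704 0.058 ]
brd [0.4682 0.1213 0.0616] [0.4683 0.1212 0.062 ]
brd [0.6085 0.1316 0.0011] [0.5932 0.1182 0.062 ]
surf [ 0.4791 -0.048   0.0533]
surf [0.4894 0.1008 0.0609]
surf [ 0.5727 -0.0507  0.053 ]
surf [0.571  0.0985 0.0608]
```

Run:
```python
from h import *
import pickle
c,o=pickle.load(open('w2.pkl','rb'))
b=c['color'].astype(int); m=(b[...,0]>110)&(b[...,1]<60)&(b[...,2]<60)
m[:125]=0;m[200:]=0;m[:,:225]=0;m[:,290:]=0
v,u=np.nonzero(cv2.erode(m.astype(np.uint8),np.ones((3,3))));print(len(v),u.min(),u.max(),v.min(),v.max())
p=np.array([W(c,o,a,d,z=c['range_z'][d,a]) for a,d in zip(u,v)])
A=np.c_[p[:,:2]-p[:,:2].mean(0),np.ones(len(p))];k=np.linalg.lstsq(A,p[:,2],rcond=None)[0];print(p.mean(0),k,(p[:,2]-A@k).std())
t=R.from_quat(o['ee_rot']).inv().apply(p.mean(0)-o['position']);print(t)
# bubble in new look
o=get_obs();c=camera('wrist');im=c['color'][230:330,225:290];save(c,'w3.png',(200,100,320,340),2.4)
print(o['clock'],o['position'],o['ft_force'])
pickle.dump((c,o),open('w3.pkl','wb'))
g=c['color'].astype(int)[:,254:262].mean(1); print([(i,*g[i].astype(int)) for i in range(200,336,3)])
```

```text
3856 231 285 127 198
[0.5277 0.0359 0.2072] [0.0039 0.1611 0.2072] 0.0070444331134392815
[ 0.0556  0.0001 -0.0199]
4.925 [ 0.526  -0.0193  0.188 ] [ 0.16    0.5246 -3.2488]
[(200, np.int64(105), np.int64(82), np.int64(30)), (203, np.int64(76), np.int64(124), np.int64(36)), (206, np.int64(75), np.int64(125), np.int64(37)), (209, np.int64(76), np.int64(124), np.int64(37)), (212, np.int64(75), np.int64(124), np.int64(37)), (215, np.int64(75), np.int64(124), np.int64(37)), (218, np.int64(75), np.int64(124), np.int64(37)), (221, np.int64(75), np.int64(124), np.int64(37)), (224, np.int64(74), np.int64(124), np.int64(37)), (227, np.int64(74), np.int64(124), np.int64(37)), (230, np.int64(74), np.int64(124), np.int64(37)), (233, np.int64(73), np.int64(123), np.int64(36)), (236, np.int64(73), np.int64(123), np.int64(36)), (239, np.int64(73), np.int64(123), np.int64(36)), (242, np.int64(72), np.int64(123), np.int64(36)), (245, np.int64(80), np.int64(124), np.int64(44)), (248, np.int64(154), np.int64(150), np.int64(130)), (251, np.int64(168), np.int64(164), np.int64(143)), (254, np.int64(161), n
[... 693 characters left out ...]
296, np.int64(67), np.int64(120), np.int64(33)), (299, np.int64(67), np.int64(120), np.int64(32)), (302, np.int64(33), np.int64(41), np.int64(18)), (305, np.int64(52), np.int64(87), np.int64(27)), (308, np.int64(66), np.int64(119), np.int64(32)), (311, np.int64(66), np.int64(119), np.int64(32)), (314, np.int64(66), np.int64(119), np.int64(32)), (317, np.int64(66), np.int64(119), np.int64(31)), (320, np.int64(110), np.int64(205), np.int64(55)), (323, np.int64(110), np.int64(204), np.int64(55)), (326, np.int64(109), np.int64(205), np.int64(55)), (329, np.int64(109), np.int64(204), np.int64(55)), (332, np.int64(109), np.int64(204), np.int64(54)), (335, np.int64(27), np.int64(28), np.int64(17))]
```

To row units: 0.109 m / 0.5 = 0.218, 0.003 m / 0.5 = 0.006, 0.035 rad / 3.1416 = 0.0111.

Request:
{"name": "move_arm", "arguments": {"plan": [{"delta_pos": [0.006, 0.004, 0.08], "turn": [0, 0.0111, 0], "fingers": 0.9}, {"delta_pos": [0.006, 0.004, 0.16], "turn": [0, 0.0111, 0], "fingers": 0.9}, {"delta_pos": [0.006, 0.004, 0.2], "turn": [0, 0.0111, 0], "fingers": 0.9}, {"delta_pos": [0.006, 0.004, 0.212], "turn": [0, 0.0111, 0], "fingers": 0.9}, {"delta_pos": [0.006, 0.004, 0.218], "turn": [0, 0.0111, 0], "fingers": 0.9}, {"delta_pos": [0.006, 0.004, 0.218], "turn": [0, 0.0111, 0], "fingers": 0.9}]}}

```text
clock: 5.72
position: [0.5283, -0.0182, 0.08]
ee_rot: [0.717, 0.697, 0.008, -0.011]
ft_force: [-0.1, -0.2, -3.1]
grip_width: 0.293
grasp_force: 40.6
```

Run:
```python
from h import *
import pickle
o=get_obs();c=camera('wrist');pickle.dump((c,o),open('w4.pkl','wb'));print(o['position'],R.from_quat(o['ee_rot']).as_matrix(),o['ft_force'],o['torque'])
save(c,'w4.png',s=1.56)
```

```text
[ 0.5283 -0.0182  0.08  ] [[ 0.0279  0.9996 -0.0033]
 [ 0.9992 -0.0278  0.0277]
 [ 0.0276 -0.0041 -0.9996]] [-0.0609 -0.1868 -3.0561] [-0.0664 -0.0605  0.0078]
```

View pics/w4.png

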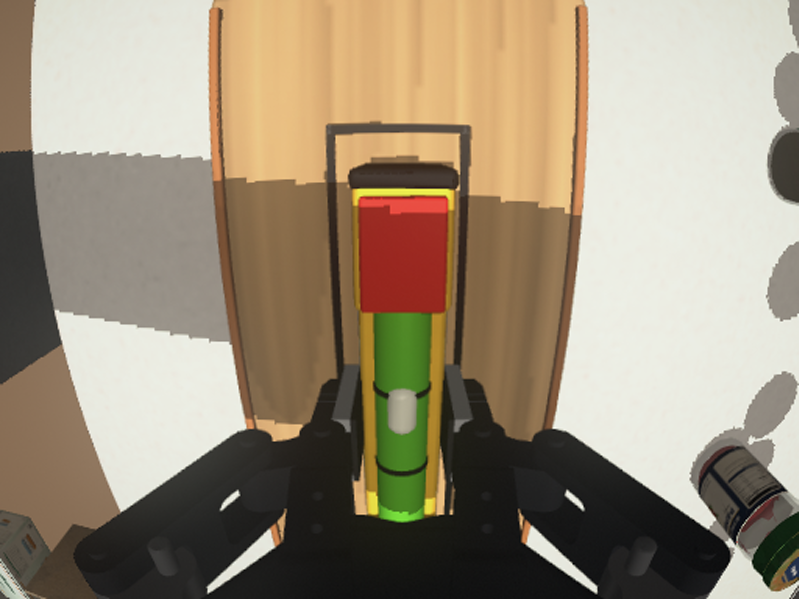

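The level sits inside the outline sideways (outline edges at 330 and 468 px, level 352 to 457). The far outline line is at row 128 and the level's end at row 165–185.

Run:
```python
from h import *
import pickle
c,o=pickle.load(open('w4.pkl','rb'))
w=lambda u,v,h=None:W(c,o,u/1.56-.17,v/1.56-.17,h=h)
Q=R.from_quat(o['ee_rot'])
for n,u,v in(('out',328,128),('out',470,128),('outmid',399,128),('pad',403,254),('surf',300,150),('surf',300,350)):
    p=w(u,v);print(n,p,Q.inv().apply(p-o['position']))
```

```text
out [0.5065 0.0716 0.0599] [ 0.0885 -0.0242  0.0226]
out [0.5527 0.0701 0.0601] [0.0884 0.0221 0.0223]
outmid [0.5296 0.0704 0.0602] [ 0.088  -0.001   0.0222]
pad [0.5301 0.0367 0.1008] [ 0.0554  0.0002 -0.0193]
surf [0.4968 0.0649 0.0601] [ 0.0815 -0.0337  0.0223]
surf [ 0.49   -0.0078  0.0552] [ 0.0086 -0.0385  0.0252]
```

To row units: -0.13 m / 0.5 = -0.26, 0.004 m / 0.5 = 0.008, -0.028 rad / 3.1416 = -0.0089.

Request:
{"name": "move_arm", "arguments": {"plan": [{"delta_pos": [0, -0.002, 0.006], "turn": [0, 0, 0], "fingers": 0.9}, {"delta_pos": [0, -0.002, 0.008], "turn": [0, 0, 0], "fingers": 0.9}, {"delta_pos": [0, -0.002, 0.008], "turn": [0, 0, 0], "fingers": 0.3}, {"delta_pos": [0, -0.002, 0.008], "turn": [0, 0, 0], "fingers": 0.3}, {"delta_pos": [0, -0.002, 0.008], "turn": [0, 0, 0], "fingers": 0.3}, {"delta_pos": [0, -0.002, -0.06], "turn": [0, 0, 0], "fingers": 0.3}, {"delta_pos": [0, -0.002, -0.18], "turn": [0, -0.0089, 0], "fingers": 0.3}, {"delta_pos": [0, -0.002, -0.26], "turn": [0, -0.0089, 0], "fingers": 0.3}, {"delta_pos": [0, -0.002, -0.26], "turn": [0, -0.0089, 0], "fingers": 0.3}]}}

```text
clock: 6.9
position: [0.529, -0.0219, 0.2123]
ee_rot: [0.717, 0.697, 0.0, -0.0]
ft_force: [-0.7, 0.1, -0.6]
grip_width: 0.7
grasp_force: 0.0
```

Run:
```python
from h import *
import pickle
o=get_obs();c=camera('wrist');pickle.dump((c,o),open('w5.pkl','wb'));print(o['position'],R.from_quat(o['ee_rot']).as_matrix(),o['ft_force'],o['torque'])
save(c,'w5.png',s=1.56)
s=camera('scene');pickle.dump(s,open('scene5.pkl','wb'))
```

```text
[ 0.529  -0.0219  0.2123] [[ 0.028   0.9996  0.0002]
 [ 0.9996 -0.028   0.0007]
 [ 0.0007  0.0002 -1.    ]] [-0.7138  0.0815 -0.5987] [ 0.0447 -0.0274 -0.0582]
```

View pics/w5.png

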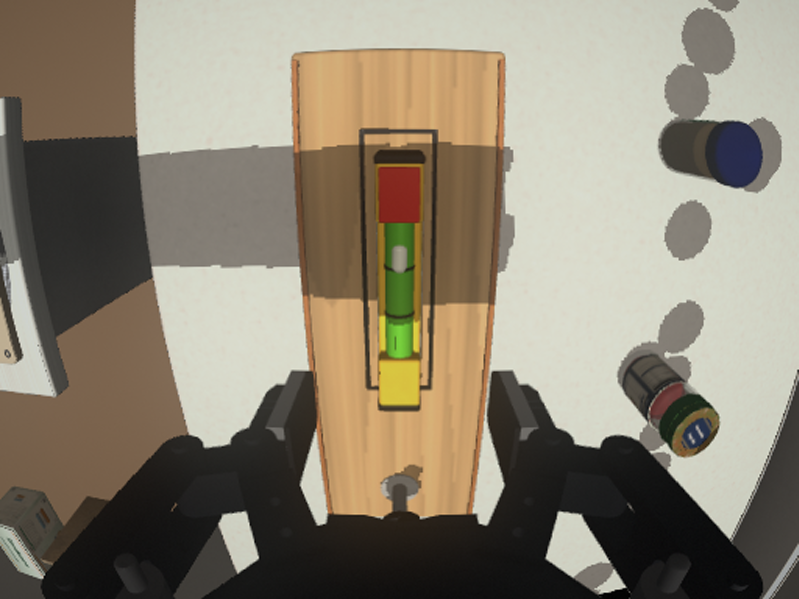

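The level is down inside the outline, with the bubble at the pad (hinge) end at (399,258). Next is the knob; from here on I measure by code.

To row units: -0.187 m / 0.5 = -0.374, -0.05 m / 0.5 = -0.1.

Request:
{"name": "move_arm", "arguments": {"plan": [{"delta_pos": [-0.1, 0, 0], "turn": [0, 0, 0], "fingers": 0.1}, {"delta_pos": [-0.2, 0, 0], "turn": [0, 0, 0], "fingers": 0.1}, {"delta_pos": [-0.3, 0, 0], "turn": [0, 0, 0], "fingers": 0.1}, {"delta_pos": [-0.374, -0.002, 0], "turn": [0, 0, 0], "fingers": 0.1}, {"delta_pos": [-0.374, -0.002, 0], "turn": [0, 0, 0], "fingers": 0.1}, {"delta_pos": [-0.374, -0.002, 0], "turn": [0, 0, 0], "fingers": 0.1}]}}

```text
clock: 7.75
position: [0.5208, -0.208, 0.2081]
ee_rot: [0.717, 0.697, -0.003, -0.003]
ft_force: [0.2, 0.0, 0.1]
grip_width: 0.901
grasp_force: 0.0
```

```bash
cat >> h.py <<'E'
def wcloud(c,o):
    z=c['range_z']; v,u=np.mgrid[:z.shape[0],:z.shape[1]]; x,y=(u-c['cx'])/c['fx'],(v-c['cy'])/c['fy']; th=np.hypot(x,y)+1e-9; k=np.tan(th)/th
    T=np.array(c['tool_from_camera']); X=np.stack([x*k*z,y*k*z,z],-1)@T[:3,:3].T+T[:3,3]
    return X@R.from_quat(o['ee_rot']).as_matrix().T+o['position']
def proj(c,o,X):
    T=np.array(c['tool_from_camera']); x=R.from_quat(o['ee_rot']).inv().apply(np.array(X)-o['position'])
    x=(x-T[:3,3])@T[:3,:3]; r=np.hypot(x[...,0],x[...,1]); th=np.arctan2(r,x[...,2])
    return np.stack([c['cx']+c['fx']*th*x[...,0]/r,c['cy']+c['fy']*th*x[...,1]/r],-1)
def level(c,o,verbose=1):
    """find level by its red pad / green vial near the board, return bubble (m) along +x"""
    X=wcloud(c,o); b=c['color'].astype(int)
    z=X[...,2]; reg=(abs(X[...,0]-.53)<.05)&(abs(X[...,1])<.14)&(z>.08)&(z<.125)
    red=reg&(b[...,0]>2.5*b[...,1]+15)&(b[...,0]>2.5*b[...,2]); grn=reg&(b[...,1]>1.4*b[...,0])&(b[...,1]>1.5*b[...,2])
    pr=np.median(X[red],0); g=X[grn]
    n=cv2.fitLine(g[:,:2].astype(np.float32),cv2.DIST_HUBER,0,.001,.001).ravel(); d=n[:2]*np.sign(n[1])
    t=g[:,:2]@d; mid=np.array([*(n[2:]+d*((np.percentile(t,.5)+np.percentile(t,99.5))/2-n[2:]@d)),0]); 
    if verbose: print('pad',pr,'red n',red.sum(),'grn',grn.sum(),'ang',np.degrees(np.arctan2(d[1],d[0])),'vial len',np.ptp(np.percentile(t,[.5,99.5])),'mid by pad',pr[:2]-.058*d)
    c0=pr[:2]-.058*d; s=np.arange(-.045,.0451,.0005); h=np.median(g[:,2])
    slope=np.polyfit(t,g[:,2],1)[0]
    q=proj(c,o,np.c_[c0+s[:,None]*d,h+slope*s])
    I=np.array([cv2.getRectSubPix(c['color'],(3,1),(float(a),float(e))).mean((0,1)) for a,e in q])
    pale=(I[:,2]>.62*I[:,1]); dark=I.max(1)<.65*np.median(I[~pale].max(1))
    if verbose: print('pale',s[pale][[0,-1]] if pale.any() else None,pale.sum(),'dark',s[dark&(abs(s)<.03)],'slope',slope)
    return I,s
E
python3 - <<'E'
from h import *
import pickle
c,o=pickle.load(open('w5.pkl','rb')); level(c,o)
o=get_obs();c=camera('wrist');pickle.dump((c,o),open('w6.pkl','wb'));print(o['position'],R.from_quat(o['ee_rot']).as_matrix()[0])
try: level(c,o)
except Exception as e: print(e)
X=wcloud(c,o);k=(np.hypot(X[...,0]-.5226,X[...,1]+.209)<.05)&(X[...,2]>.11)&(X[...,2]<.135)
p=X[k];print(len(p),p.min(0),p.max(0),np.median(p,0))
top=p[abs(p[:,2]-np.percentile(p[:,2],90))<.004];print(len(top),cv2.minAreaRect((top[:,:2]*1000).astype(np.float32)))
E
```

```text
return _methods._mean(a, axis=axis, dtype=dtype,
  ret = um.true_divide(
bash:   914 Segmentation fault         python3 - <<'E'
from h import *
import pickle
c,o=pickle.load(open('w5.pkl','rb')); level(c,o)
o=get_obs();c=camera('wrist');pickle.dump((c,o),open('w6.pkl','wb'));print(o['position'],R.from_quat(o['ee_rot']).as_matrix()[0])
try: level(c,o)
except Exception as e: print(e)
X=wcloud(c,o);k=(np.hypot(X[...,0]-.5226,X[...,1]+.209)<.05)&(X[...,2]>.11)&(X[...,2]<.135)
p=X[k];print(len(p),p.min(0),p.max(0),np.median(p,0))
top=p[abs(p[:,2]-np.percentile(p[:,2],90))<.004];print(len(top),cv2.minAreaRect((top[:,:2]*1000).astype(np.float32)))
E
```

Run:
```python
from h import *
import pickle
c,o=pickle.load(open('w5.pkl','rb')); X=wcloud(c,o)
for u,v in((256,124),(256,185),(256,240)): print(X[v,u],W(c,o,u,v),c['color'][v,u],c['range_z'][v,u])
z=X[...,2]; reg=(abs(X[...,0]-.53)<.05)&(abs(X[...,1])<.14)&(z>.08)&(z<.125);b=c['color'].astype(int)
print(reg.sum(),(reg&(b[...,0]>2.5*b[...,1]+15)).sum(),(reg&(b[...,1]>1.4*b[...,0])).sum())
```

```text
[0.5293 0.0356 0.0987] [0.5293 0.0355 0.0982] [132  38  30] 0.23952125
[ 0.5276 -0.0199  0.0887] [ 0.5276 -0.0197  0.0893] [ 73 120  37] 0.26643583
[ 0.5259 -0.0748  0.0897] [ 0.5259 -0.0749  0.0895] [216 195  64] 0.28270224
4383 878 1224
```

Run:
```python
from h import *
import pickle
c,o=pickle.load(open('w5.pkl','rb')); level(c,o)
c,o=pickle.load(open('w6.pkl','rb'));print(o['position'],R.from_quat(o['ee_rot']).as_matrix()[0])
X=wcloud(c,o);k=(np.hypot(X[...,0]-.5226,X[...,1]+.209)<.05)&(X[...,2]>.11)&(X[...,2]<.135)
p=X[k];print(len(p),p.min(0),p.max(0),np.median(p,0))
top=p[p[:,2]>.118];r=cv2.minAreaRect((top[:,:2]*1000).astype(np.float32));print(len(top),r,cv2.boxPoints(r))
wm=k&(c['color'].min(-1)>110);print('white',wm.sum(),X[wm].mean(0) if wm.any() else '')
save(c,'w6.png',s=1.5)
```

```text
pad [0.5288 0.0355 0.0985] red n 878 grn 1224 ang 88.17669 vial len 0.08240430319349296 mid by pad [ 0.5269 -0.0225]
pale [0.0125 0.045 ] 39 dark [-0.016  -0.0155 -0.015 ] slope 0.04691696896062588
[ 0.5208 -0.208   0.2081] [ 0.0277  0.9996 -0.0074]
1003 [ 0.5066 -0.2283  0.11  ] [ 0.5366 -0.1858  0.1231] [ 0.5221 -0.2051  0.1203]
849 ((521.80029296875, -207.39181518554688), (44.73151779174805, 13.511183738708496), 61.819766998291016) [[ 505.2833 -223.9162]
 [ 517.193  -230.2968]
 [ 538.3173 -190.8675]
 [ 526.4076 -184.4868]]
white 87 [ 0.5272 -0.1983  0.1214]
```

View pics/w6.png

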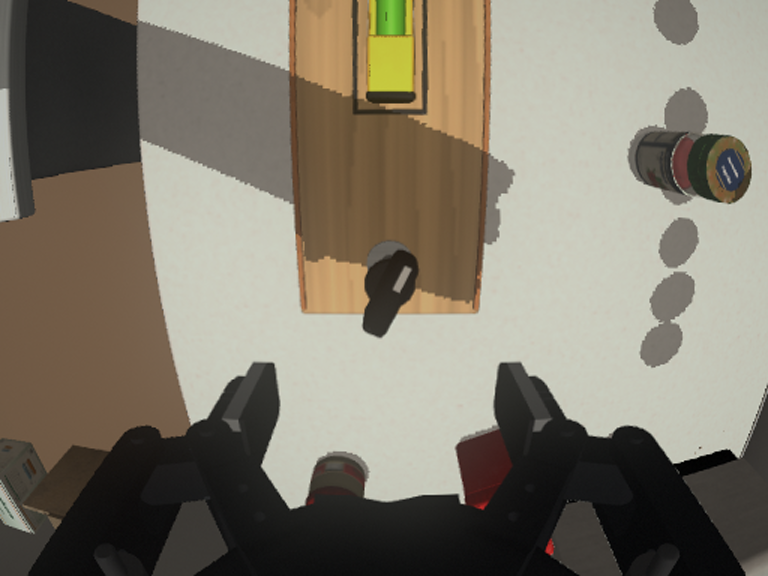

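The knob bar is at (390,292), pointing up-right with its white mark at (402,279). By depth it is centred at (0.522,-0.207) and points along 61.8°, so the tool turns 0.464 clockwise to line up. The level lies inside the outline at the near end too.

To row units: 0.103 m / 0.5 = 0.206, 0.001 m / 0.5 = 0.002, 0.464 rad / 3.1416 = 0.1477.

Request:
{"name": "move_arm", "arguments": {"plan": [{"delta_pos": [0.002, 0.004, 0.04], "turn": [0, 0, 0.0573], "fingers": 0.35}, {"delta_pos": [0.002, 0.004, 0.08], "turn": [0, 0, 0.1146], "fingers": 0.35}, {"delta_pos": [0.002, 0.004, 0.11], "turn": [0, 0, 0.1477], "fingers": 0.35}, {"delta_pos": [0.002, 0.004, 0.16], "turn": [0, 0, 0.1477], "fingers": 0.35}, {"delta_pos": [0.002, 0.004, 0.206], "turn": [0, 0, 0.1477], "fingers": 0.35}, {"delta_pos": [0.002, 0.004, 0.206], "turn": [0, 0, 0.1477], "fingers": 0.35}, {"delta_pos": [0.002, 0.004, 0.206], "turn": [0, 0, 0.1477], "fingers": 0.95}, {"delta_pos": [0.002, 0.004, 0.206], "turn": [0, 0, 0.1477], "fingers": 0.95}, {"delta_pos": [0.002, 0.004, 0.206], "turn": [0, 0, 0.1477], "fingers": 0.95}, {"delta_pos": [0.002, 0.004, 0.206], "turn": [0, 0, 0.1477], "fingers": 0.95}], "force": 80}}

```text
clock: 9.05
position: [0.5229, -0.2077, 0.1074]
ee_rot: [0.858, 0.514, -0.002, -0.001]
ft_force: [-4.3, 2.5, 7.1]
grip_width: 0.15
grasp_force: 78.1
```

Run:
```python
from h import *
o=get_obs();M=R.from_quat(o['ee_rot']).as_matrix();print(o['position'],M,np.degrees(np.arctan2(M[1,0],M[0,0])),o['ft_force'],o['torque'],o['grip_width'],o['joint_pos'])
```

```text
[ 0.5229 -0.2077  0.1074] [[ 0.4719  0.8816 -0.0044]
 [ 0.8816 -0.4719  0.0001]
 [-0.002  -0.0039 -1.    ]] 61.839530081092946 [-4.3379  2.463   7.1478] [0.4717 0.6601 0.1416] 0.1497646515029167 [-0.296   0.3763  0.715   1.8135 -0.2781  1.0593  0.0317]
```

To row units: 1.25 rad / 3.1416 = 0.3979.

Request:
{"name": "move_arm", "arguments": {"plan": [{"delta_pos": [0, 0, 0], "turn": [0, 0, 0.0446], "fingers": 0.95}, {"delta_pos": [0, 0, 0], "turn": [0, 0, 0.0891], "fingers": 0.95}, {"delta_pos": [0, 0, 0], "turn": [0, 0, 0.1337], "fingers": 0.95}, {"delta_pos": [0, 0, 0], "turn": [0, 0, 0.1783], "fingers": 0.95}, {"delta_pos": [0, 0, 0], "turn": [0, 0, 0.2228], "fingers": 0.95}, {"delta_pos": [0, 0, 0], "turn": [0, 0, 0.2674], "fingers": 0.95}, {"delta_pos": [0, 0, 0], "turn": [0, 0, 0.3119], "fingers": 0.95}, {"delta_pos": [0, 0, 0], "turn": [0, 0, 0.3565], "fingers": 0.95}, {"delta_pos": [0, 0, 0], "turn": [0, 0, 0.3979], "fingers": 0.95}, {"delta_pos": [0, 0, 0], "turn": [0, 0, 0.3979], "fingers": 0.95}, {"delta_pos": [0, 0, 0], "turn": [0, 0, 0.3979], "fingers": 0.95}]}}

```text
clock: 10.42
position: [0.523, -0.2083, 0.1075]
ee_rot: [0.996, -0.086, -0.002, 0.0]
ft_force: [-1.1, -0.9, 6.7]
grip_width: 0.147
grasp_force: 78.1
```

Run:
```python
from h import *
import pickle
o=get_obs();M=R.from_quat(o['ee_rot']).as_matrix();print(o['position'],M[:,2],np.degrees(np.arctan2(M[1,0],M[0,0])),o['ft_force'],o['torque'],o['grip_width'])
c=camera('wrist');pickle.dump((c,o),open('w7.pkl','wb'))
X=wcloud(c,o);b=c['color'].astype(int)
for n in('scene','side'):
    c=camera(n);X=cloud(c);b=c['color'].astype(int);pickle.dump(c,open(n+'7.pkl','wb'))
    reg=(abs(X[...,0]-.53)<.04)&(abs(X[...,1]+.02)<.09)&(X[...,2]>.07)&(X[...,2]<.13)
    brd=(abs(X[...,0]-.49)<.03)&(abs(X[...,1]+.02)<.12)&(X[...,2]>.03)&(X[...,2]<.075)
    g=reg&(b[...,1]>1.3*b[...,0]); print(n,'reg',reg.sum(),'green',g.sum(),'board slope',np.polyfit(X[brd][:,1],X[brd][:,2],1) if brd.sum()>20 else 0,brd.sum())
```

```text
[ 0.523  -0.2083  0.1075] [-0.0039 -0.0005 -1.    ] -9.848005790944903 [-1.146  -0.9309  6.7223] [ 0.4051  0.5266 -0.1852] 0.1469151170938911
scene reg 529 green 71 board slope [-0.0056  0.0606] 1068
side reg 385 green 33 board slope [0.0003 0.0613] 823
```

```bash
cat > bub.py <<'E'
from h import *
def bub(c,verb=1):
    # level frame: mid m, dir d; sample vial top line (z~.036 above board .062), estimate bubble against lines
    d=np.array([np.cos(np.radians(88.3)),np.sin(np.radians(88.3)),0]); m=np.array([.5272,-.0215,.062+.0375])
    s=np.arange(-.045,.0451,.001); Rt,t=np.array(c['R']),np.array(c['t'])
    out=[]
    for e in np.arange(-.008,.0081,.002):
        x=(m+s[:,None]*d+[e,0,0])@Rt.T+t
        u=x[:,0]/x[:,2]*c['fx']+c['cx'];v=x[:,1]/x[:,2]*c['fy']+c['cy']
        I=cv2.remap(c['color'],u.astype(np.float32)[None],v.astype(np.float32)[None],cv2.INTER_LINEAR)[0].astype(float)
        out.append(I)
    O=np.array(out); b=O[...,2]/(O[...,1]+1); return s,b,O
E
python3 - <<'E'
from bub import *
import pickle
for n in('scene','side'):
    c=pickle.load(open(n+'7.pkl','rb'));s,b,O=bub(c); print(n);print((s[::3]*1000).astype(int))
    for r in b[:,::3]: print((r*100).astype(int))
E
```

```text
scene
[-45 -41 -38 -35 -32 -29 -26 -23 -20 -17 -14 -11  -8  -5  -2   0   3   6
   9  12  15  18  21  24  27  30  33  36  39  42  45]
[ 0  5 10 12  9  7  6  6  9 14 18 17 17 30 51 68 77 80 77 64 41 18 10 10
  9  8  6  5  7 12 18]
[ 0  7 15 18 17 15 14 12 14 18 23 22 23 34 54 73 83 83 78 70 48 24 16 15
 15 15 13 11 10 14 18]
[ 0 10 21 26 26 23 21 19 21 25 31 29 28 38 55 73 83 83 80 74 55 32 24 23
 24 23 22 19 15 17 21]
[ 7 18 30 35 35 32 31 28 30 34 38 36 36 43 55 72 82 84 81 76 60 41 32 31
 32 33 30 27 22 22 24]
[13 26 39 44 45 43 41 39 40 43 47 47 45 48 57 71 82 82 81 77 66 50 41 41
 41 42 41 37 32 29 30]
[16 34 48 55 55 55 54 50 50 54 57 58 56 56 61 71 79 81 80 77 69 58 51 52
 53 53 53 50 44 40 39]
[27 43 56 64 66 66 64 62 61 63 68 70 65 64 66 72 78 80 79 78 75 67 61 62
 64 65 63 61 57 52 49]
[38 51 65 73 74 74 73 71 71 73 75 75 73 72 72 75 77 79 80 80 78 74 70 72
 73 73 72 71 69 64 60]
[51 60 70 77 80 80 80 81 78 76 79 79 79 79 78 78 79 81 82 82 81 78 77 77
 78 79 79 80 78 74 71]
side
[-45 -41 -38 -35 -32 -29 -26 -23 -20 -17 -14 -11  -8  -5  -2   0   3   6
   9  12  15  18  21  24 
[... 192 characters left out ...]
 0  0
  0  0  0  0  0  0  0]
[ 0  0  0  0  0  0  0  1 10 32 50 61 71 75 75 73 62 47 27  8  0  0  0  0
  0  0  0  0  0  0  0]
[ 0  0  0  0  0  0  0  0  9 29 47 61 72 77 80 80 72 62 43 21  5  0  0  0
  0  0  0  0  0  0  0]
[ 0  0  0  0  0  1  2  0 12 26 41 56 68 76 82 81 78 70 52 33 16  4  0  0
  0  0  0  0  0  0  0]
[ 1  4  4  2  3  6  9 11 17 24 37 51 62 70 78 79 77 70 59 44 27 10  0  0
  0  0  0  0  0  0  0]
[ 7 14 16 18 15 17 24 25 29 34 38 44 54 64 70 72 73 69 60 50 39 25 16  7
  0  0  0  0  0  0  0]
[18 31 34 35 38 37 40 41 42 44 46 50 52 57 63 66 67 66 60 55 48 39 34 26
 17  8  0  4  3  3  7]
[30 41 46 50 50 51 52 52 53 54 54 54 56 58 60 61 64 63 60 59 55 52 48 43
 39 32 22 17 14 17 21]
```

To row units: -0.188 m / 0.5 = -0.376, -0.12 m / 0.5 = -0.24, -1.62 rad / 3.1416 = -0.5157.

Request:
{"name": "move_arm", "arguments": {"plan": [{"delta_pos": [0, 0, 0], "turn": [0, 0, 0], "fingers": 0.35}, {"delta_pos": [0, 0, 0], "turn": [0, 0, 0], "fingers": 0.35}, {"delta_pos": [0, 0, -0.1], "turn": [0, 0, 0], "fingers": 0.35}, {"delta_pos": [0, 0, -0.2], "turn": [0, 0, -0.0573], "fingers": 0.35}, {"delta_pos": [-0.01, -0.06, -0.2], "turn": [0, 0, -0.1146], "fingers": 0.35}, {"delta_pos": [-0.02, -0.12, -0.2], "turn": [0, 0, -0.1719], "fingers": 0.35}, {"delta_pos": [-0.03, -0.18, -0.2], "turn": [0, 0, -0.2292], "fingers": 0.35}, {"delta_pos": [-0.036, -0.24, -0.2], "turn": [0, 0, -0.2865], "fingers": 0.35}, {"delta_pos": [-0.042, -0.28, -0.2], "turn": [0, 0, -0.3438], "fingers": 0.35}, {"delta_pos": [-0.048, -0.32, -0.2], "turn": [0, 0, -0.4011], "fingers": 0.35}, {"delta_pos": [-0.054, -0.36, -0.2], "turn": [0, 0, -0.4584], "fingers": 0.35}, {"delta_pos": [-0.056, -0.376, -0.2], "turn": [0, 0, -0.5157], "fingers": 0.35}]}}

```text
clock: 12.08
position: [0.5276, -0.0164, 0.2062]
ee_rot: [0.746, 0.666, -0.002, -0.002]
ft_force: [-0.3, -0.2, 0.1]
grip_width: 0.648
grasp_force: 0.0
```

To row units: -0.09 rad / 3.1416 = -0.0286.

Request:
{"name": "move_arm", "arguments": {"plan": [{"delta_pos": [0, 0, 0], "turn": [0, 0, -0.0286], "fingers": 0.35}, {"delta_pos": [0, 0, 0], "turn": [0, 0, -0.0286], "fingers": 0.35}, {"delta_pos": [0, 0, 0], "turn": [0, 0, -0.0286], "fingers": 0.35}]}}

```text
clock: 12.45
position: [0.5275, -0.018, 0.2062]
ee_rot: [0.719, 0.695, -0.002, -0.002]
ft_force: [-0.5, 0.7, 0.8]
grip_width: 0.649
grasp_force: 0.0
```

Run:
```python
from h import *
import pickle
o=get_obs();c=camera('wrist');pickle.dump((c,o),open('w8.pkl','wb'));M=R.from_quat(o['ee_rot']).as_matrix();print(o['position'],np.degrees(np.arctan2(M[1,0],M[0,0])))
I,s=level(c,o)
for a,r in zip((s*1000)[::3],I[::3].astype(int)): print(a,r,end=' ')
```

```text
[ 0.5275 -0.018   0.2062] 88.02781764276999
pad [0.5288 0.0379 0.1018] red n 956 grn 1302 ang 88.38557 vial len 0.08219424234556426 mid by pad [ 0.5272 -0.0201]
pale [-0.0065  0.045 ] 39 dark [-0.016  -0.0155 -0.015  -0.0145  0.013   0.0135  0.014   0.0145] slope 0.004636231382220592
-45.0 [197 154  52] -43.5 [109 104  36] -41.99999999999999 [116 184  55] -40.49999999999999 [122 210  62] -38.99999999999999 [122 210  62] -37.49999999999999 [122 210  62] -35.99999999999999 [122 210  62] -34.499999999999986 [123 210  63] -32.999999999999986 [122 211  63] -31.499999999999986 [123 211  63] -29.999999999999986 [123 211  63] -28.499999999999982 [123 212  63] -26.999999999999982 [123 213  64] -25.499999999999982 [123 213  64] -23.99999999999998 [124 213  64] -22.49999999999998 [124 213  64] -20.99999999999998 [124 213  64] -19.499999999999975 [100 167  50] -17.999999999999975 [ 77 122  38] -16.49999999999997 [65 92 33] -14.999999999999972 [52 53 28] -13.49999999999997 [ 70 108  35] -11.99999999999997 [ 76 122  38] -10.499999999999968 [ 76 122  38] -8.999999999999966 [ 75 121  37] -7.49999999
[... 455 characters left out ...]
000000000053 [46 52 27] 15.000000000000055 [58 84 31] 16.500000000000057 [ 73 122  36] 18.000000000000057 [ 73 122  36] 19.50000000000006 [ 73 122  37] 21.00000000000006 [ 73 122  36] 22.50000000000006 [ 73 122  36] 24.000000000000064 [ 73 122  37] 25.500000000000064 [ 73 122  36] 27.000000000000064 [ 73 122  36] 28.500000000000068 [ 73 122  37] 30.000000000000068 [ 73 122  37] 31.50000000000007 [ 74 123  37] 33.00000000000007 [ 74 122  37] 34.50000000000007 [ 74 123  37] 36.00000000000007 [ 74 122  37] 37.50000000000008 [ 74 123  38] 39.00000000000008 [ 74 123  37] 40.50000000000008 [ 73 120  36] 42.00000000000008 [114  41  25] 43.50000000000008 [134  37  29] 45.00000000000008 [134  37  29]
```

The bubble stands at about +2 mm, between the lines but off centre. A small extra clockwise turn of about 0.13 rad will give margin.

To row units: -0.19 m / 0.5 = -0.38, -0.13 m / 0.5 = -0.26, 1.708 rad / 3.1416 = 0.5437.

Request:
{"name": "move_arm", "arguments": {"plan": [{"delta_pos": [-0.04, 0, 0], "turn": [0, 0, 0.0573], "fingers": 0.35}, {"delta_pos": [-0.08, 0, 0], "turn": [0, 0, 0.1146], "fingers": 0.35}, {"delta_pos": [-0.14, 0.002, 0], "turn": [0, 0, 0.1719], "fingers": 0.35}, {"delta_pos": [-0.2, 0.002, 0], "turn": [0, 0, 0.2292], "fingers": 0.35}, {"delta_pos": [-0.26, 0.002, 0], "turn": [0, 0, 0.2865], "fingers": 0.35}, {"delta_pos": [-0.32, 0.004, 0], "turn": [0, 0, 0.3438], "fingers": 0.35}, {"delta_pos": [-0.36, 0.004, 0], "turn": [0, 0, 0.4011], "fingers": 0.35}, {"delta_pos": [-0.38, 0.004, 0], "turn": [0, 0, 0.4584], "fingers": 0.35}, {"delta_pos": [-0.38, 0.004, 0], "turn": [0, 0, 0.5125], "fingers": 0.35}, {"delta_pos": [-0.38, 0.004, 0], "turn": [0, 0, 0.5437], "fingers": 0.35}, {"delta_pos": [-0.38, 0.004, 0.08], "turn": [0, 0, 0.5437], "fingers": 0.35}, {"delta_pos": [-0.38, 0.004, 0.08], "turn": [0, 0, 0.5437], "fingers": 0.35}]}}

```text
clock: 14.0
position: [0.5219, -0.2072, 0.1645]
ee_rot: [0.996, -0.085, -0.005, 0.0]
ft_force: [0.5, 0.1, 0.6]
grip_width: 0.645
grasp_force: 0.0
```

Run:
```python
from h import *
o=get_obs();c=camera('wrist');M=R.from_quat(o['ee_rot']).as_matrix();print(o['position'],M[:,2],np.degrees(np.arctan2(M[1,0],M[0,0])))
X=wcloud(c,o);k=(np.hypot(X[...,0]-.5226,X[...,1]+.208)<.035)&(X[...,2]>.114)&(X[...,2]<.13)
p=X[k];r=cv2.minAreaRect((p[:,:2]*1000).astype(np.float32));print(len(p),r)
go([.523,-.2083,.1075],-99.8)
```

```text
[ 0.5219 -0.2072  0.1645] [-0.0094  0.     -1.    ] -9.744205297757487
1336 ((522.0137939453125, -207.94580078125), (13.649580955505371, 45.327510833740234), 79.68050384521484)
delta [0.0007 0.0003 0.0587] turn [0.0019 0.0069 0.001 ]
```

To row units: 0.058 m / 0.5 = 0.116, 0.03 m / 0.5 = 0.06, 0.007 rad / 3.1416 = 0.0022.

Request:
{"name": "move_arm", "arguments": {"plan": [{"delta_pos": [0, 0.001, 0.06], "turn": [0, 0.0022, 0.0016], "fingers": 0.35}, {"delta_pos": [0, 0.001, 0.116], "turn": [0, 0.0022, 0.0016], "fingers": 0.35}, {"delta_pos": [0, 0.001, 0.116], "turn": [0, 0.0022, 0.0016], "fingers": 0.95}, {"delta_pos": [0, 0.001, 0.116], "turn": [0, 0.0022, 0.0016], "fingers": 0.95}, {"delta_pos": [0, 0.001, 0.116], "turn": [0, 0.0022, 0.0016], "fingers": 0.95}, {"delta_pos": [0, 0.001, 0.116], "turn": [0, 0.0022, 0.0016], "fingers": 0.95}, {"delta_pos": [0, 0.001, 0.116], "turn": [0, 0.0022, 0.0223], "fingers": 0.95}, {"delta_pos": [0, 0.001, 0.116], "turn": [0, 0.0022, 0.0446], "fingers": 0.95}, {"delta_pos": [0, 0.001, 0.116], "turn": [0, 0.0022, 0.0446], "fingers": 0.95}, {"delta_pos": [0, 0.001, 0.116], "turn": [0, 0.0022, 0.0446], "fingers": 0.95}], "force": 80}}

```text
clock: 15.3
position: [0.524, -0.2089, 0.1104]
ee_rot: [0.988, -0.154, 0.002, 0.001]
ft_force: [-0.3, -1.0, 6.4]
grip_width: 0.148
grasp_force: 78.6
```

Run:
```python
from h import *
o=get_obs();M=R.from_quat(o['ee_rot']).as_matrix();print(o['position'],np.degrees(np.arctan2(M[1,0],M[0,0])),o['torque'])
p=o['position'];go([p[0],p[1],p[2]+.1],-1.7);go([.5282,-.018,.207],-1.7)
```

```text
[ 0.524  -0.2089  0.1104] -17.73584358913863 [ 0.1796  0.1655 -0.1083]
delta [ 0.0005  0.0001 -0.1   ] turn [ 0.0054 -0.0025 -1.8507]
delta [-0.0537 -0.183  -0.097 ] turn [ 0.0054 -0.0025 -1.8507]
```

To row units: -0.183 m / 0.5 = -0.366, -0.097 m / 0.5 = -0.194, -1.62 rad / 3.1416 = -0.5157.

Request:
{"name": "move_arm", "arguments": {"plan": [{"delta_pos": [0, 0, 0], "turn": [0, 0, 0], "fingers": 0.35}, {"delta_pos": [0, 0, 0], "turn": [0, 0, 0], "fingers": 0.35}, {"delta_pos": [0, 0, -0.1], "turn": [0, 0, 0], "fingers": 0.35}, {"delta_pos": [0, 0, -0.194], "turn": [0, 0, -0.0573], "fingers": 0.35}, {"delta_pos": [-0.02, -0.06, -0.194], "turn": [0, 0, -0.1146], "fingers": 0.35}, {"delta_pos": [-0.036, -0.12, -0.194], "turn": [0, 0, -0.1719], "fingers": 0.35}, {"delta_pos": [-0.052, -0.18, -0.194], "turn": [0, 0, -0.2292], "fingers": 0.35}, {"delta_pos": [-0.068, -0.24, -0.194], "turn": [0, 0, -0.2865], "fingers": 0.35}, {"delta_pos": [-0.082, -0.28, -0.194], "turn": [0, 0, -0.3438], "fingers": 0.35}, {"delta_pos": [-0.094, -0.32, -0.194], "turn": [0, 0, -0.4011], "fingers": 0.35}, {"delta_pos": [-0.104, -0.36, -0.194], "turn": [0, 0, -0.4584], "fingers": 0.35}, {"delta_pos": [-0.108, -0.366, -0.194], "turn": [0, 0, -0.5157], "fingers": 0.35}]}}

```text
clock: 16.8
position: [0.5271, -0.0158, 0.2051]
ee_rot: [0.79, 0.613, 0.0, 0.001]
ft_force: [-0.2, 0.1, 0.6]
grip_width: 0.651
grasp_force: 0.0
```

To row units: -0.23 rad / 3.1416 = -0.0732.

Request:
{"name": "move_arm", "arguments": {"plan": [{"delta_pos": [0, 0, 0], "turn": [0.0016, 0, -0.0573], "fingers": 0.35}, {"delta_pos": [0, 0, 0], "turn": [0.0016, 0, -0.0732], "fingers": 0.35}, {"delta_pos": [0, 0, 0], "turn": [0.0016, 0, -0.0732], "fingers": 0.35}, {"delta_pos": [0, 0, 0], "turn": [0.0016, 0, -0.0732], "fingers": 0.35}]}}

```text
clock: 17.3
position: [0.527, -0.0175, 0.205]
ee_rot: [0.718, 0.696, -0.002, -0.001]
ft_force: [0.7, 0.4, -0.2]
grip_width: 0.651
grasp_force: 0.0
```

Run:
```python
from h import *
import pickle
o=get_obs();c=camera('wrist');pickle.dump((c,o),open('w9.pkl','wb'));M=R.from_quat(o['ee_rot']).as_matrix();print(o['position'],M[:,2],np.degrees(np.arctan2(M[1,0],M[0,0])),o['ft_force'])
I,s=level(c,o)
b=I[:,2]/I[:,1]; t=(b>.6)&(abs(s)<.025); print('bubble',s[t][[0,-1]],'darks',s[(I.max(1)<70)&(abs(s)<.02)])
for n in('scene','side'): pickle.dump(camera(n),open(n+'9.pkl','wb'))
X=wcloud(c,o); p=level  # pad top
b=c['color'].astype(int); red=(b[...,0]>2.5*b[...,1]+15)&(abs(X[...,0]-.53)<.05)&(abs(X[...,1]-.04)<.04)&(X[...,2]>.09)
q=X[red];print(np.median(q,0),q.min(0),q.max(0))
```

```text
[ 0.527  -0.0175  0.205 ] [-0.0033 -0.0015 -1.    ] 88.1946459250061 [ 0.6582  0.3526 -0.1873]
pad [0.5289 0.0379 0.1022] red n 951 grn 1353 ang 87.97848 vial len 0.0826127544908321 mid by pad [ 0.5269 -0.0201]
pale [-0.0085  0.045 ] 38 dark [-0.0155 -0.015  -0.0145 -0.014   0.0135  0.014   0.0145  0.015 ] slope -0.001921828624887335
bubble [-0.0085  0.0075] darks [-0.0155 -0.015  -0.0145  0.0135  0.014   0.0145]
[0.529  0.0379 0.1022] [0.518  0.0237 0.1003] [0.5393 0.0638 0.3356]
```

The bubble is now centred (about 0 mm). Closing the fingers and moving over the pad.

To row units: 0.083 m / 0.5 = 0.166, 0.075 m / 0.5 = 0.15.

Request:
{"name": "move_arm", "arguments": {"plan": [{"delta_pos": [0.08, 0, 0], "turn": [0, 0, 0], "fingers": 1.0}, {"delta_pos": [0.111, 0, 0.04], "turn": [0, 0, 0], "fingers": 1.0}, {"delta_pos": [0.111, 0, 0.1], "turn": [0, 0, 0], "fingers": 1.0}, {"delta_pos": [0.111, 0, 0.15], "turn": [0, 0, 0], "fingers": 1.0}, {"delta_pos": [0.111, 0, 0.166], "turn": [0, 0, 0], "fingers": 1.0}, {"delta_pos": [0.111, 0, 0.166], "turn": [0, 0, 0], "fingers": 1.0}, {"delta_pos": [0.111, 0, 0.166], "turn": [0, 0, 0], "fingers": 1.0}], "force": 40}}

```text
clock: 18.32
position: [0.529, 0.038, 0.1228]
ee_rot: [0.718, 0.696, -0.001, -0.0]
ft_force: [-0.2, 0.5, 0.5]
grip_width: -0.001
grasp_force: 0.0
```

To row units: 0.0095 m / 0.5 = 0.019, 0.0085 m / 0.5 = 0.017.

Request:
{"name": "move_arm", "arguments": {"plan": [{"delta_pos": [0, 0, 0.008], "turn": [0, 0, 0], "fingers": 1.0}, {"delta_pos": [0, 0, 0.014], "turn": [0, 0, 0], "fingers": 1.0}, {"delta_pos": [0, 0, 0.017], "turn": [0, 0, 0], "fingers": 1.0}, {"delta_pos": [0, 0, 0.019], "turn": [0, 0, 0], "fingers": 1.0}, {"delta_pos": [0, 0, 0.019], "turn": [0, 0, 0], "fingers": 1.0}]}}

```text
clock: 18.95
position: [0.529, 0.0379, 0.1139]
ee_rot: [0.718, 0.696, -0.001, -0.001]
ft_force: [-7.1, -0.3, 19.5]
grip_width: -0.004
grasp_force: 9.4
```

To row units: -0.0007 m / 0.5 = -0.0014.

Request:
{"name": "move_arm", "arguments": {"plan": [{"delta_pos": [0, 0, -0.0014], "turn": [0, 0, 0], "fingers": 1.0}, {"delta_pos": [0, 0, -0.0014], "turn": [0, 0, 0], "fingers": 1.0}, {"delta_pos": [0, 0, -0.0014], "turn": [0, 0, 0], "fingers": 1.0}]}}

```text
clock: 19.32
position: [0.5287, 0.0379, 0.114]
ee_rot: [0.718, 0.696, -0.001, -0.001]
ft_force: [-4.4, -0.5, 11.6]
grip_width: -0.0
grasp_force: 6.0
```

To row units: -0.0004 m / 0.5 = -0.0008, -0.0001 m / 0.5 = -0.0002.

Request:
{"name": "move_arm", "arguments": {"plan": [{"delta_pos": [0, -0.0008, -0.0002], "turn": [0, 0, 0], "fingers": 1.0}, {"delta_pos": [0, -0.0008, -0.0002], "turn": [0, 0, 0], "fingers": 1.0}, {"delta_pos": [0, -0.0008, -0.0002], "turn": [0, 0, 0], "fingers": 1.0}]}}

```text
clock: 19.7
position: [0.5285, 0.0379, 0.114]
ee_rot: [0.718, 0.696, -0.001, -0.0]
ft_force: [-3.1, -0.8, 9.7]
grip_width: 0.001
grasp_force: 4.8
```

Run:
```python
from bub import *
import pickle
for n in('scene','side'):
    new=camera(n)
    for k,c in(('before',pickle.load(open(n+'9.pkl','rb'))),('now',new)):
        s,b,O=bub(c); r=b[1:4 if n=='scene' else 5].mean(0); m=(abs(s)<.025); w=np.clip(r-.35,0,None)*m; print(n,k,'bubble est',(w*s).sum()/w.sum(), w.sum(), 'board slope',end=' ')
        X=cloud(c);q=(abs(X[...,0]-.49)<.015)&(abs(X[...,1]+.02)<.12)&(X[...,2]>.05)&(X[...,2]<.072);print(np.polyfit(X[q][:,1],X[q][:,2],1),q.sum())
    if n=='scene': cam=new
o=get_obs();c=camera('wrist');pickle.dump((c,o),open('w10.pkl','wb'));print(o['ft_force'],o['position'],o['clock'])
X=wcloud(c,o);b=c['color'].astype(int);g=(b[...,1]>1.4*b[...,0])&(abs(X[...,0]-.53)<.03)&(abs(X[...,1]+.02)<.05)
print('green',g.sum(),X[g].min(0) if g.any() else '',X[g].max(0) if g.any() else '')
```

```text
scene before bubble est 0.00026042666022278043 6.99856706828727 board slope [-0.0033  0.0615] 411
scene now bubble est -7.957864277269904e-05 7.729829919856069 board slope [-0.001   0.0613] 414
side before bubble est -0.007207521668146598 5.804683374482854 board slope [-0.0018  0.0618] 380
side now bubble est -0.007949582012712328 8.14982269088997 board slope [0.0004 0.0617] 388
[-3.1481  0.0244  9.5093] [0.5285 0.0379 0.114 ] 19.8
green 93 [ 0.5214 -0.0367  0.093 ] [0.5309 0.0298 0.1568]
```

Request:
{"name": "move_arm", "arguments": {"plan": [{"delta_pos": [0, 0, 0], "turn": [0, 0, 0], "fingers": 1.0}, {"delta_pos": [0, 0, 0], "turn": [0, 0, 0], "fingers": 1.0}, {"delta_pos": [0, 0, 0], "turn": [0, 0, 0], "fingers": 1.0}, {"delta_pos": [0, 0, 0], "turn": [0, 0, 0], "fingers": 1.0}, {"delta_pos": [0, 0, 0], "turn": [0, 0, 0], "fingers": 1.0}, {"delta_pos": [0, 0, 0], "turn": [0, 0, 0], "fingers": 1.0}]}}

```text
clock: 20.6
position: [0.5285, 0.0379, 0.114]
ee_rot: [0.718, 0.696, -0.001, -0.0]
ft_force: [-3.3, -1.5, 9.7]
grip_width: -0.002
grasp_force: 4.8
```

Run:
```python
from h import *
o=get_obs();print(o['ft_force'],o['position'])
if 7<o['ft_force'][2]<13: print(hand_in())
```

```text
[-3.3009 -1.467   9.6588] [0.5285 0.0379 0.114 ]
the job is handed in; nothing more can be done
None
```

I handed the job in at about 20.6 s, but no verdict came back: the level lies released in the outline, the knob is turned and let go, the bubble last measured about 0 mm from centre and did not visibly move under the press, the closed fingertips hold the red pad down at 9.7 N (with about 3 N sideways), and I touched neither the jars nor the tea box.

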